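# Lock the cutting spindle

## Robot

A 6-joint arm with a two-finger parallel gripper is mounted at the origin on the work surface. World frame = base frame: x ahead of the robot, y to its left, z up, the work surface at z = 0. Lengths are in m, angles in rad, forces in N, time in s.
With the tool pointing down it reaches from about 0.275 to 0.85 m from the base axis. Payload 19 kg.
Tool frame: the origin (TCP) lies between the finger pads; the fingertips stand 8 mm ahead of it and the grasp point (between the pads) lies 11 mm behind it; z points along the fingers, y is the direction in which the jaws open and shut (so a half turn about z gives the same grasp; the last joint's range is limited). The gripper opens to 85 mm and grips with 20 to 120 N. Pads are 22 mm wide; open, the fingers measure 114 mm over their backs; the gripper's body (76 mm by 85 mm) begins 54 mm behind the grasp point. The pads swing forward as they close: fully open they stand 13 mm farther back than shut.
Start: joints at [1.063, 0.15, 1.437, -0, 1.554, -0.134], TCP at [0.21, 0.535, 0.239] pointing down, gripper open.
Joint ranges: [-2.8, 2.8], [-0.68, 2.1], [0.12, 2.68], [-1.39, 4.53], [0.16, 2.79], [-2.81, 2.81]. Speed limits (rad/s): [1.89, 1.89, 2.22, 3.01, 3.01, 3.01].

## Interface

Orientations are given as a rotation vector (axis times angle).
In Python, from station import sense, camera, close_job gives the robot as it stands. The module is installed in compiled form; this text tells all that it offers.
- The arm moves only by the tool arm_command, never from a script. Its argument "steps" is text: rows parted by semicolons, each of 4 numbers parted by spaces: the shift along the world's x, y, z in m, then the turn about the world's z in degrees. In form: tx ty tz turn; .... A call has 1 to 12 rows; each row is the pose to reach, as a shift and turn from the pose commanded when the call began; what a row does not reach only later rows make up. A row lasts 1/10 s, in which the tool goes at most 50 mm and 8.59 degrees, less where a joint would pass 70% of its speed; a pose out of reach is approached as far as the arm can. A call with a gripper value outside its range is refused whole. "claw" is the opening, from -1 (shut) to 1 (fully open), set as the call begins (left out, the last holds). The fingers move at their own pace and stop on an object; "force" is the grip in N (left out, the last holds). Time passes only in rows, so rows that repeat a pose let the fingers close. It gives the time, the measured TCP pose, the force and the opening at its end, in the units of the state.
- sense(): the state, without advancing time (a new reading comes with each control period).
- camera(name): name is "scene" or "top"; returns a dict with "color" (420x560x3 uint8, blue, green, red), "z_map" (420x560 float32, m along the optical axis (not along the pixel's ray), 0 where there is no reading), "fx", "fy", "cx", "cy" (pixels), "k1" (the pictures are not rectified: a ray, as slopes to the right and down, at radius r is drawn at 1 + k1 r^2 times it, then the intrinsics apply), "R" (3x3) and "t" (3): a world point X has camera coordinates R X + t. Camera axes: x right, y down, z forward; pixel columns grow to the right and rows downward; lengths in m; the calibration is good to about 2 mm. A picture is of the moment at which its call begins.
- close_job(): hands the job in, once; it reports no verdict.
The state is a dict: "t": time; "q": joint angles; "joint_velocities": joint speeds; "joint_torque": joint torques, N m; "tcp_pos": TCP position; "orientation": TCP orientation; "contact_force": force on the tool from outside, world axes, zero at the start; "wrist_torque": the same for the moment, N m; "opening": finger opening in m.
Only numpy, scipy, OpenCV 4.12 (cv2) and the standard library are available. Lean on these libraries where they do the work, as an engineer would, in place of code of your own. Each camera call takes 0.05 s, during which the arm holds its last target. There are 200 camera calls.

## Task

Lock the bench spindle for a wheel change. By gentle pushing only, turn the slotted steel disc until one of its two slots (either will do) faces the lock bar, then push the bar along its guide into that slot until it is fully home. Do not lift the bar out of its guide, and leave the glass, wheels, tools and other things standing around where they are.

Things in the scene. Friction and masses are not known exactly. Their poses are not given: they have to be found in the camera images.
- lock_base: Fixed dark steel base plate, 170 x 330 x 12 mm, flat on the table. Origin at the centre of its underside; x across, y along it, z up. The disc's vertical axis is at x 0, y -85 mm; the bar lies along x = 0 on the +y side and slides to -y. Two guide rails, 11 mm wide, 18 mm high, 23 mm apart, run from y 0 to +70 mm; the guide is open above.
- disc_centre (a point): Centre of the steel disc's top face, 30 mm above the table. Its x axis runs through both pegs, its y axis through both slots. Disc 16 mm thick, radius 68 mm; two opposite slots, open at the rim, 26 mm wide and 26 mm deep. In the middle a stub: radius 17 mm to 8 mm above the disc, then radius 10 mm to 26 mm.
- lock_disc (a joint): Turn of the disc, rad, anticlockwise seen from above. At 0, pi or -pi a slot faces the bar. The disc turns freely either way, far enough for any use here, with stiff friction (about 2 N at a peg) and stays where it is left.
- peg_a (a point): Centre of the top of one upright steel peg on the disc, 14 mm in diameter, standing 32 mm above the disc's top face (its top 62 mm above the table), 50 mm from the disc's axis. Push it sideways to turn the disc.
- peg_b (a point): The same for the other, identical peg, opposite the first.
- lock_bar: Loose steel bar, 0.3 to 0.5 kg, on the base plate in the guide: 20 mm wide and high, rounded nose to -y, upright end plate (44 mm wide, 12 thick, 34 high) at its +y end. Origin on the underside at the end plate's front face; nose tip at y -110 mm; y points away from the disc. The nose stops on the rim if no slot faces it; its rounding forgives a few degrees.
- bar_end (a point): Centre of the outer (+y) face of the bar's end plate, where to push: 29 mm above the table. The bar has 38 to 50 mm to go. Fully home, the end plate stops against the ends of the guide rails, this point is at y +82 mm of the base plate and the nose 23 mm deep in the slot.
- nut: Loose hexagon nut, 24 mm across flats, 12 mm high, lying on the base plate beside the guide; leave alone. Origin at its underside.
- glass_bowl: Cut glass bowl, 120 mm wide, 70 mm high, beyond the base plate; leave alone. Origin at the centre of its underside.
- wheel_large: Reddish abrasive wheel lying flat, 90 mm wide, 14 mm thick, on the robot's side of the base plate; leave alone. Origin at the centre of its underside.
- wheel_small: Grey abrasive wheel lying flat, 64 mm wide, 16 mm thick, beyond the base plate; leave alone. Origin at the centre of its underside.
- spanner: Open-ended spanner lying on the table near the disc's end of the base plate; leave alone.
- wood_block: Wooden block 60 x 120 x 50 mm beyond the base plate; leave alone. Origin at the centre of its underside.
- water_bottle: White bottle, 60 mm wide, 150 mm high, to the robot's left; leave alone. Origin at the centre of its underside.
Things that resemble listed ones, but are neither listed nor needed, are in the scene too. Leave any black or red look-alike of the lock_bar alone.

How it is judged:
By the outcome, as a careful person would: the job done as asked, in the order asked, and still so for the second after the job is handed in, with the robot touching nothing.
It also fails if it takes over 45 s, if anything falls off the work surface, if the arm or the gripper's body presses on something with over 40 N, if the wrist force passes 120 N, or if a joint passes its speed limit or range.

## Working session

There is one attempt and no reset: what is moved stays moved. The work goes in short steps, Python scripts to look and compute and a tool call to move; the robot and the scene stay as the last step left them, time stands still between calls to the robot, and variables do not carry over. Pictures are saved under pics/ and viewed, about 8 in all and at most 12, crops included, and the job is handed in when it is done.

Besides the shell and the picture viewer there is one more tool, called by a JSON object that holds its "name" and its "arguments", one argument or row to a line. arm_command: Moves the arm, as the interface text tells. Its arguments: {"type":"object","properties":{"steps":{"type":"string"},"claw":{"type":"number"},"force":{"type":"number"}},"required":["steps"]}

```bash
mkdir -p pics
cat > h.py <<'E'
import numpy as np, cv2
from station import sense, camera, close_job
def ray(c,u,v):
    x,y=(u-c["cx"])/c["fx"],(v-c["cy"])/c["fy"]
    a,b=x,y
    for _ in range(20):
        s=1+c["k1"]*(a*a+b*b); a,b=x/s,y/s
    return np.array([a,b,1.])
def at_z(c,u,v,z):
    d=c["R"].T@ray(c,u,v); o=-c["R"].T@c["t"]
    return o+d*(z-o[2])/d[2]
def at_d(c,u,v):
    Z=float(c["z_map"][int(round(v)),int(round(u))])
    return c["R"].T@(ray(c,u,v)*Z-c["t"])
def crop(c,x0,y0,x1,y1,k,name):
    cv2.imwrite(name,cv2.resize(c["color"][y0:y1,x0:x1],None,fx=k,fy=k,interpolation=cv2.INTER_CUBIC))
E
python3 - <<'E'
from h import *
import pickle
for n in("top","scene"):
    c=camera(n); pickle.dump(c,open(n+".pkl","wb")); cv2.imwrite(f"pics/{n}0.png",c["color"])
    print(n,-c["R"].T@c["t"],c["R"].round(2).tolist(),c["fx"],c["k1"])
s=sense();print(s)
E
```

```text
top [0.3956788  0.1144811  1.38168353] [[0.0, -1.0, 0.03], [-0.99, -0.01, -0.13], [0.13, -0.03, -0.99]] 537.108625447363 -0.06547644945374996
scene [1.00589529 0.78274615 0.68838477] [[-0.85, 0.53, -0.01], [0.34, 0.51, -0.79], [-0.42, -0.68, -0.61]] 492.80779362859687 -0.0871891353948996
{'t': 0.1, 'q': array([ 1.06298142e+00,  1.50935039e-01,  1.43792539e+00, -1.27130624e-05,
        1.55378466e+00, -1.33977050e-01]), 'joint_velocities': array([-1.64588280e-03, -2.36728168e-03, -4.17312068e-05, -1.84595195e-04,
       -1.60420009e-03, -1.90528415e-03]), 'joint_torque': array([ 4.53239671e-03, -7.14377332e+01, -5.71788526e+01, -2.40710197e-04,
        7.19347765e-03,  1.19705910e-04]), 'tcp_pos': array([0.20989816, 0.53510898, 0.23875707]), 'orientation': array([-5.83749764e-01, -3.08655606e+00,  1.57490512e-03]), 'contact_force': array([ 0.68420987, -0.69467659, -0.31341371]), 'wrist_torque': array([ 0.01297009,  0.03089037, -0.01018333]), 'opening': 0.08546239860516917}
```

View pics/top0.png

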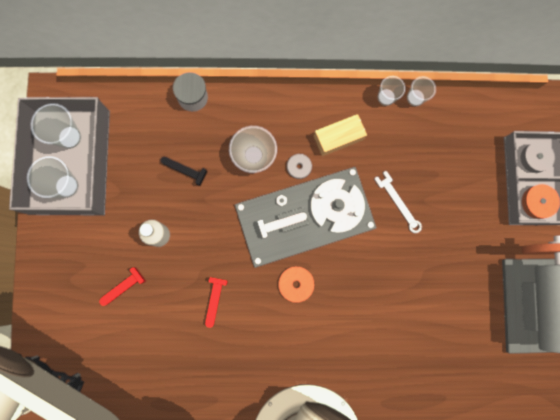

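View pics/scene0.png

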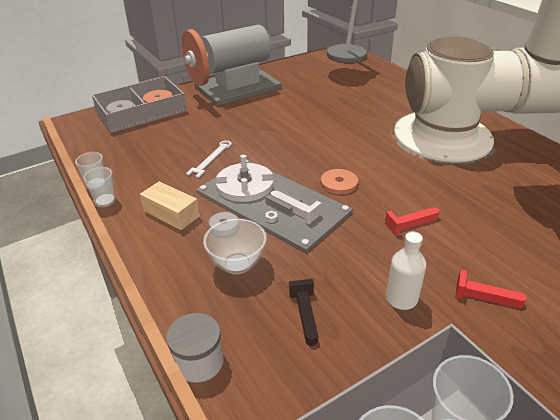

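The top view shows the base plate at about (305,217), with the disc at (337,205) and the grey bar at (283,221) with its end plate at (264,228).
- **Could be taken for the bar:** the black one (183,170) and the red ones (122,288) and (214,303). The right one is the grey steel bar in the guide at (283,221).
- **Could be taken for the disc:** the wheels at (296,284), (300,166), (540,156) and (542,201). The right one is the slotted disc on the plate.

I'll check this in a close crop.

Run:
```python
from h import *
import pickle
c=pickle.load(open("top.pkl","rb")); crop(c,230,160,380,270,5,"pics/top1.png")
c=pickle.load(open("scene.pkl","rb")); crop(c,185,140,365,260,4,"pics/scene1.png")
```

```text
(no output)
```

View pics/top1.png

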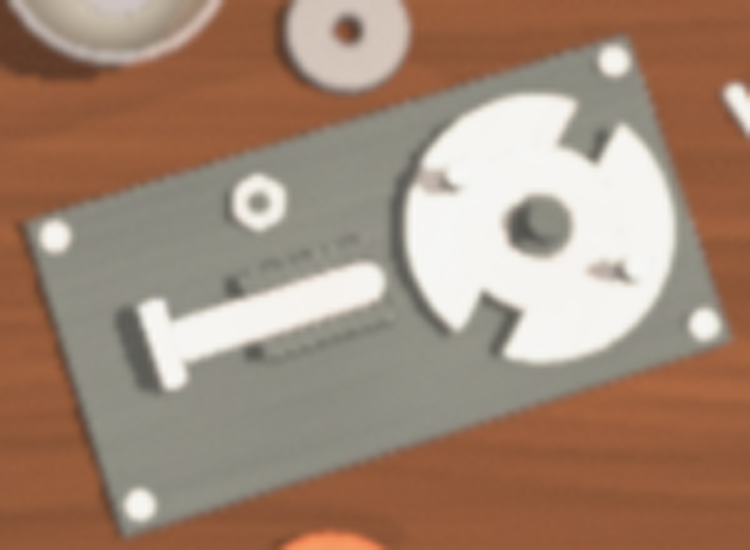

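View pics/scene1.png

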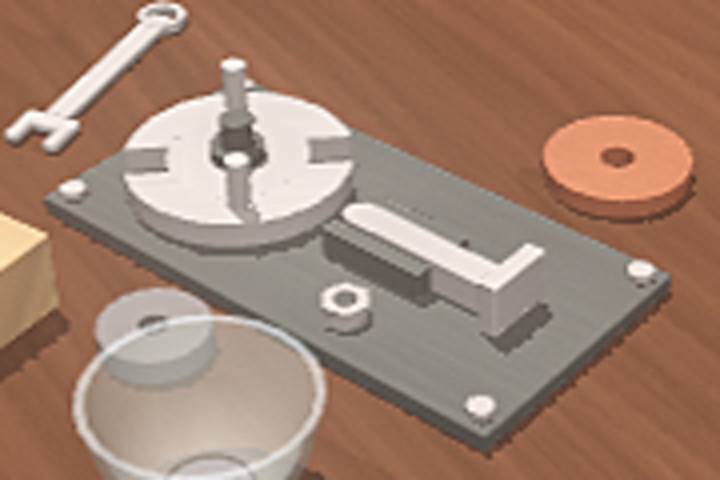

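Run:
```python
from h import *
import pickle
c=pickle.load(open("top.pkl","rb"))
f=lambda u,v,z:at_z(c,230+(u+.5)/5-.5,160+(v+.5)/5-.5,z)
C=[f(*p,.012) for p in((25,222),(630,37),(730,340),(125,537))]
o=np.mean(C,0); y=(C[0]+C[3]-C[1]-C[2])/2; L=np.linalg.norm(y); W=np.linalg.norm((C[1]+C[0]-C[2]-C[3])/2)
y/=L; x=np.array([y[1],-y[0],0]); print("plate",o,L,W,"y",y,"x",x,np.degrees(np.arctan2(y[1],y[0])))
loc=lambda p:(((p-o)@x*1e3).round(1),((p-o)@y*1e3).round(1))
def sh(n,u,v,z):
    p=f(u,v,z);print(n,p.round(4),loc(p))
sh("disc",539,228,.03)
for n,u,v in(("slotA",607,108),("slotB",470,348),("slotAl",577,100),("slotAr",623,124),("slotBl",458,332),("slotBr",503,356)):sh(n,u,v,.03)
sh("pega",430,180,.062);sh("pegb",605,268,.062);sh("nut",258,202,.024)
sh("nose",385,280,.032);sh("endl",150,300,.046);sh("endr",176,390,.046);sh("e2",140,303,.046)
z=np.load if 0 else None
# depth-based: points with height .05-.07 near disc, end plate
for n in("top","scene"):
    c=pickle.load(open(n+".pkl","rb")); P=[]
    H,Wd=c["z_map"].shape
    for v in range(H):
        for u in range(Wd):
            if c["z_map"][v,u]>0:
                P.append(at_d(c,u,v)) if (n=="top" and 230<u<380 and 160<v<270) or (n=="scene" and 185<u<365 and 140<v<260) else None
    P=np.array(P); l=np.c_[(P-o)@x,(P-o)@y,P[:,2]]*1e3
    m=(abs(l[:,0])<80)&(l[:,1]<-20)&(l[:,1]>-155)&(l[:,2]>42); q=l[m]; print(n,len(q)); 
    if len(q)<60: print(q.round(0).tolist())
    else: print(q[q[:,2]>52][:40].round(0).tolist())
    m=(abs(l[:,0])<40)&(l[:,1]>100)&(l[:,2]>38);q=l[m];print("end",len(q),q.mean(0),q.min(0),q.max(0))
    m=(abs(l[:,0]+0)<80)&(l[:,1]<0)&(abs(l[:,2]-30)<3);q=l[m];print("disc",q.mean(0),q.min(0),q.max(0))
```

```text
plate [ 0.5582049  -0.00156453  0.012     ] 0.32877619161908983 0.16787771468446497 y [-0.30577434  0.95210401  0.        ] x [0.95210401 0.30577434 0.        ] 107.80475617747221
disc [ 0.5843 -0.0816  0.03  ] (np.float64(0.4), np.float64(-84.2))
slotA [ 0.6468 -0.1177  0.03  ] (np.float64(48.8), np.float64(-137.6))
slotB [ 0.5227 -0.0456  0.03  ] (np.float64(-47.3), np.float64(-31.1))
slotAl [ 0.6508 -0.1022  0.03  ] (np.float64(57.4), np.float64(-124.1))
slotAr [ 0.6385 -0.1258  0.03  ] (np.float64(38.5), np.float64(-142.8))
slotBl [ 0.5308 -0.0396  0.03  ] (np.float64(-37.7), np.float64(-27.8))
slotBr [ 0.5187 -0.0624  0.03  ] (np.float64(-56.2), np.float64(-45.8))
pega [ 0.6037 -0.0227  0.062 ] (np.float64(36.9), np.float64(-34.0))
pegb [ 0.5599 -0.1097  0.062 ] (np.float64(-31.5), np.float64(-103.5))
nut [0.5978 0.0617 0.024 ] (np.float64(57.0), np.float64(48.2))
nose [ 0.5569 -0.0024  0.032 ] (np.float64(-1.5), np.float64(-0.4))
endl [0.5446 0.1166 0.046 ] (np.float64(23.2), np.float64(116.7))
endr [0.4996 0.1034 0.046 ] (np.float64(-23.7), np.float64(117.9))
e2 [0.5431 0.1216
[... 1629 characters left out ...]
0, 60.0], [-35.0, -114.0, 58.0], [-27.0, -123.0, 55.0], [-27.0, -119.0, 57.0], [-27.0, -116.0, 58.0], [-28.0, -113.0, 59.0], [-30.0, -112.0, 58.0], [-32.0, -111.0, 57.0], [-27.0, -123.0, 53.0], [-27.0, -119.0, 54.0], [-26.0, -114.0, 57.0], [-26.0, -112.0, 57.0], [-30.0, -112.0, 55.0], [-32.0, -110.0, 55.0], [-25.0, -118.0, 53.0], [-28.0, -113.0, 53.0], [-3.0, -92.0, 58.0], [-4.0, -90.0, 58.0], [-5.0, -88.0, 58.0], [-4.0, -84.0, 60.0]]
end 124 [  5.830933   119.77008837  45.00376187] [-19.72002561 110.85320854  38.20843264] [ 27.43415394 125.97405351  50.6840029 ]
disc [  8.53944384 -78.24155034  31.14023898] [ -66.37786381 -153.10310258   27.00505573] [ 71.64815467 -14.33066171  32.99688591]
```

The crop confirms the choice: grey bar in the guide, disc centre at crop (539,228), slots at about 134.5° in plate coordinates. The disc must therefore turn about 44.5° clockwise. I will straddle the stub with the open fingers and twist both pegs at once.

{"name": "arm_command", "arguments": {
  "steps": "0.02 -0.033 0 2; 0.06 -0.1 0 5; 0.1 -0.166 0 10; 0.14 -0.23 0 15; 0.18 -0.297 0 20; 0.22 -0.363 0 25; 0.26 -0.43 0 29; 0.3 -0.495 0 29; 0.335 -0.553 0 29; 0.36 -0.594 0 29; 0.374 -0.617 0 29; 0.374 -0.617 0 29",
  "claw": 1
}}

```text
t: 1.3
tcp_pos: [0.5156, 0.0298, 0.2392]
orientation: [0.207, -3.135, 0.0]
contact_force: [0.8, 0.6, 0.0]
opening: 0.0854
```

{"name": "arm_command", "arguments": {
  "steps": "0 0 0 0; 0 0 -0.03 0; 0 0 -0.07 0; 0 0 -0.1 0; 0 0 -0.12 0; 0 0 -0.12 0; 0 0 -0.12 0"
}}

```text
t: 2.0
tcp_pos: [0.5151, 0.0321, 0.1199]
orientation: [0.208, -3.135, 0.0]
contact_force: [0.2, 0.3, 1.2]
opening: 0.0853
```

Run:
```python
from h import *
from scipy.spatial.transform import Rotation as R
c=camera("scene"); crop(c,150,70,370,235,3.6,"pics/scene2.png")
s=sense(); y=R.from_rotvec(s["orientation"]).as_matrix()[:,1]
print(s["t"],s["tcp_pos"],np.degrees(np.arctan2(y[1],y[0])),s["q"],s["contact_force"],s["opening"])
```

```text
2.05 [0.51546053 0.03204398 0.1205067 ] 97.59408818177278 [-8.71198398e-02  9.98975191e-02  1.74013730e+00 -9.07063568e-05
  1.30022192e+00 -1.79043406e+00] [0.59590189 0.44706032 0.51124445] 0.08540823074688078
```

View pics/scene2.png

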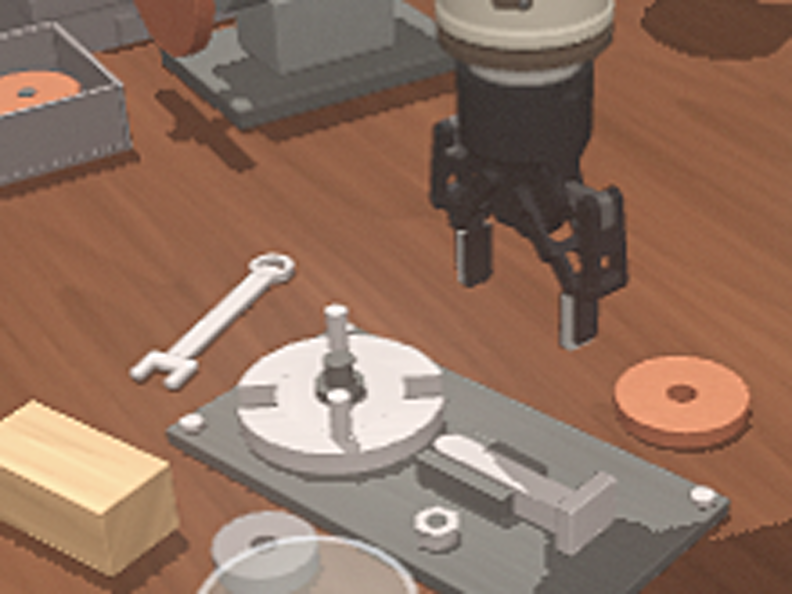

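The scene crop shows the disc and bar unmoved, and the gripper short of the disc at about (530,250) in the crop because the speed limit cut the move. It has 69 mm in x and -114 mm in y left to go.

{"name": "arm_command", "arguments": {
  "steps": "0.014 -0.023 0 0; 0.035 -0.057 0 0; 0.055 -0.091 0 0; 0.069 -0.114 0 0; 0.069 -0.114 0 0; 0.069 -0.114 0 0; 0.069 -0.114 0 0; 0.069 -0.114 0 0"
}}

```text
t: 2.85
tcp_pos: [0.5839, -0.0813, 0.1199]
orientation: [-0.209, 3.134, -0.0]
contact_force: [-0.6, 0.1, 0.1]
opening: 0.0852
```

{"name": "arm_command", "arguments": {
  "steps": "0 0 -0.02 0; 0 0 -0.04 0; 0 0 -0.06 0; 0 0 -0.075 0; 0 0 -0.084 0; 0 0 -0.084 0; 0 0 -0.084 0"
}}

```text
t: 3.55
tcp_pos: [0.5843, -0.0821, 0.0359]
orientation: [-0.208, 3.134, -0.001]
contact_force: [0.1, 0.4, -0.3]
opening: 0.0852
```

{"name": "arm_command", "arguments": {
  "steps": "0 0 0 -4; 0 0 0 -9; 0 0 0 -14; 0 0 0 -19; 0 0 0 -24; 0 0 0 -29; 0 0 0 -34; 0 0 0 -39; 0 0 0 -44; 0 0 0 -48; 0 0 0 -50; 0 0 0 -50"
}}

```text
t: 4.75
tcp_pos: [0.5844, -0.0822, 0.0363]
orientation: [1.137, 2.927, 0.0]
contact_force: [0.0, -0.1, 0.9]
opening: 0.085
```

Run:
```python
from h import *
import pickle
c=camera("scene"); pickle.dump(c,open("s3.pkl","wb"))
t=camera("top"); pickle.dump(t,open("t3.pkl","wb"))
a=cv2.resize(c["color"][135:235,185:325],None,fx=4,fy=4,interpolation=2)
b=cv2.resize(t["color"][160:260,255:315+70],None,fx=4,fy=4,interpolation=2)
cv2.imwrite("pics/a3.png",cv2.resize(a,(560,400))[:300*2]);cv2.imwrite("pics/c3.png",np.vstack([cv2.resize(a,(420,300)),cv2.resize(b,(420,300*420//390))[:300]]))
print(sense()["contact_force"])
```

```text
[ 0.36249946 -0.24123397  1.03043667]
```

View pics/c3.png

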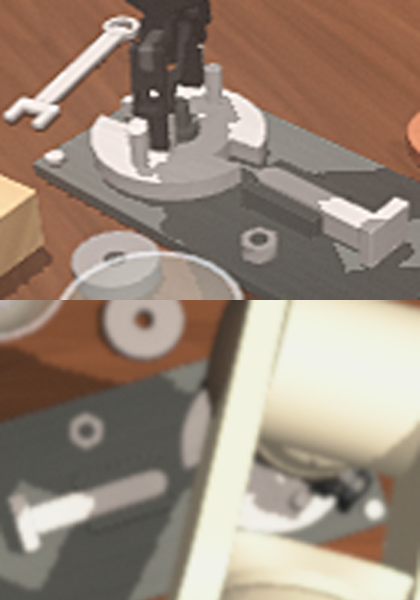

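The view shows the disc turned, with the slot at (245,150) in the crop near the bar nose. The peg tops are at (137,125) and (213,68). I'll work out the angle.

Run:
```python
from h import *
import pickle
c=pickle.load(open("s3.pkl","rb"))
y=np.array([-.30577,.9521,0]);x=np.array([.9521,.30577,0]);o=np.array([.5582,-.00156,0])
f=lambda u,v,z:at_z(c,185+(u+.5)/3-.5,135+(v+.5)/3-.5,z)
L=lambda p:np.array([(p-o)@x,(p-o)@y])*1e3
a,b=L(f(137,126,.062)),L(f(213,68,.062));d=a-b
print(a,b,(a+b)/2,np.linalg.norm(d),np.degrees(np.arctan2(d[1],d[0])))
P=L(f(230,157,.03)),L(f(266,150,.03));print(P)
l=[]
for v in range(135,235):
  for u in range(185,325):
    p=at_d(c,u,v)
    if .055<p[2]<.067: l.append(L(p))
l=np.array(l)
for cx,cy in(a,b):
    m=np.hypot(l[:,0]-cx,l[:,1]-cy)<9; print(m.sum(),np.median(l[m],0))
```

```text
[ 47.17979286 -80.37670054] [-48.68089631 -90.90622004] [ -0.75055173 -85.64146029] 96.43724648665759 6.268347736359901
(array([  0.77738617, -29.87093569]), array([-23.47516721, -14.4118332 ]))
13 [ 51.47234865 -77.78970321]
25 [-46.31224775 -88.75315784]
```

{"name": "arm_command", "arguments": {
  "steps": "0 0 0 -2; 0 0 0 -4; 0 0 0 -6; 0 0 0 -6.5; 0 0 0 -6.5; 0 0 0 -6.5; 0 0 0 -5; 0 0 0 -3; 0 0 0 -3"
}}

```text
t: 5.75
tcp_pos: [0.5841, -0.0822, 0.0352]
orientation: [1.21, 2.899, -0.0]
contact_force: [0.0, 0.3, 0.7]
opening: 0.0855
```

{"name": "arm_command", "arguments": {
  "steps": "0 0 0.02 0; 0 0 0.05 0; 0 0 0.08 0; 0 0 0.11 0; -0.015 0.04 0.12 0; -0.03 0.08 0.12 0; -0.04 0.12 0.12 0; -0.053 0.16 0.12 0; -0.066 0.2 0.12 0; -0.08 0.24 0.12 0; -0.08 0.24 0.12 0; -0.08 0.24 0.12 0",
  "claw": 1
}}

```text
t: 6.95
tcp_pos: [0.5038, 0.1586, 0.1554]
orientation: [1.21, 2.899, -0.0]
contact_force: [-0.5, 0.6, 0.2]
opening: 0.0856
```

Run:
```python
from h import *
import pickle
c=camera("top"); pickle.dump(c,open("t4.pkl","wb")); crop(c,230,160,380,270,5,"pics/top4.png")
c=camera("scene"); pickle.dump(c,open("s4.pkl","wb"))
print(sense()["tcp_pos"])
```

```text
[0.50427278 0.15733026 0.15524676]
```

View pics/top4.png

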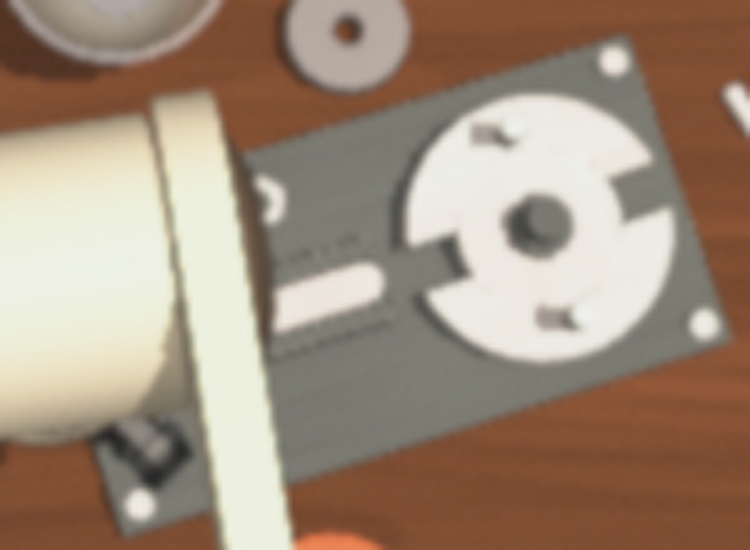

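The top view shows the slot at about (440,262) facing the bar nose at (383,283). I'll measure the leftover angle.

Run:
```python
from h import *
import pickle
c=pickle.load(open("t4.pkl","rb"))
f=lambda u,v,z:at_z(c,230+(u+.5)/5-.5,160+(v+.5)/5-.5,z)
y=np.array([-.30577,.9521,0]);x=np.array([.9521,.30577,0]);o=np.array([.5582,-.00156,0])
L=lambda p:np.array([(p-o)@x,(p-o)@y])*1e3
q=[L(f(u,v,.03)) for u,v in((408,247),(428,293),(652,162),(672,207))];d=(q[0]+q[1]-q[2]-q[3])/2
print(np.round(q,1),"slot deg",np.degrees(np.arctan2(d[1],d[0]))-90)
p=L(f(514,127,.062)),L(f(582,317,.062));d=p[0]-p[1];print(p,np.degrees(np.arctan2(d[1],d[0])))
n=[L(f(u,v,.032)) for u,v in((383,283),(275,290),(277,333))];print(n)
```

```text
[[  11.2  -17.2]
 [ -14.2  -19.5]
 [  15.2 -150.7]
 [  -9.9 -153. ]] slot deg 1.7732779389678655
(array([ 49.70751993, -82.69729568]), array([-51.22013938, -84.65039271])) 1.1086183123836413
[array([-2.61651246,  0.99348179]), array([10.50141749, 54.36424049]), array([-10.61885492,  60.10072519])]
```

{"name": "arm_command", "arguments": {
  "steps": "0.0025 0.001 0 -7; 0.0025 0.001 0 -14; 0.0025 0.001 0 -21; 0.0025 0.001 0 -27; 0.0025 0.001 -0.03 -27; 0.0025 0.001 -0.06 -27; 0.0025 0.001 -0.08 -27; 0.0025 0.001 -0.08 -27; 0.0025 0.001 -0.08 -27; 0.0025 0.001 -0.08 -27",
  "claw": -1,
  "force": 40
}}

```text
t: 8.05
tcp_pos: [0.5074, 0.1586, 0.0766]
orientation: [1.856, 2.533, 0.002]
contact_force: [0.8, 0.5, -0.5]
opening: 0.0003
```

The slot is within about 1.5° of the bar, which the rounded nose allows for. Next I lower the closed fingers behind the end plate and push.

{"name": "arm_command", "arguments": {
  "steps": "0 0 -0.02 0; 0 0 -0.035 0; 0 0 -0.0445 0; 0 0 -0.0445 0; 0.0045 -0.014 -0.0445 0; 0.0083 -0.0257 -0.0445 0; 0.0101 -0.0314 -0.0445 0; 0.0119 -0.0371 -0.0445 0; 0.0138 -0.0428 -0.0445 0; 0.0156 -0.0486 -0.0445 0; 0.0174 -0.0543 -0.0445 0; 0.0174 -0.0543 -0.0445 0"
}}

```text
t: 9.25
tcp_pos: [0.5241, 0.1038, 0.0307]
orientation: [1.856, 2.534, -0.001]
contact_force: [-0.0, 0.4, -0.0]
opening: 0.0001
```

{"name": "arm_command", "arguments": {
  "steps": "0.0012 -0.0038 0 0; 0.0024 -0.0076 0 0; 0.0037 -0.0114 0 0; 0.0049 -0.0152 0 0; 0.0049 -0.0152 0 0"
}}

```text
t: 9.75
tcp_pos: [0.5289, 0.0889, 0.0307]
orientation: [-1.856, -2.534, 0.001]
contact_force: [-0.9, 0.2, -0.3]
opening: 0.0002
```

{"name": "arm_command", "arguments": {
  "steps": "0.0006 -0.0019 0 0; 0.0006 -0.0019 0 0"
}}

```text
t: 9.95
tcp_pos: [0.529, 0.0885, 0.0307]
orientation: [-1.855, -2.533, -0.001]
contact_force: [-3.8, 11.2, 1.9]
opening: 0.0
```

Run:
```python
from h import *
c=camera("scene"); crop(c,205,140,345,245,5,"pics/scene5.png");print(sense()["contact_force"])
```

```text
[-4.3668017  11.42255404  1.63796032]
```

View pics/scene5.png

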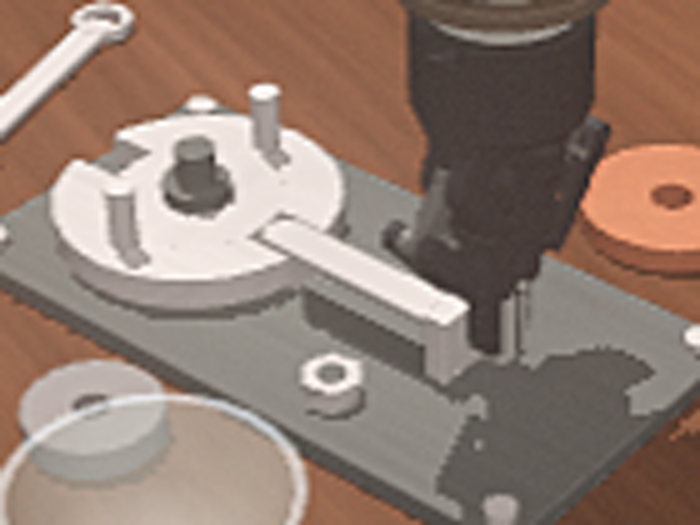

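The crop shows the nose in the slot at (285,230) and the end plate at (450,330) against the rail ends. The force jumped to 12 N, as it would at a hard stop. I'll press slightly more, then back off, lift and check.

{"name": "arm_command", "arguments": {
  "steps": "0.0005 -0.0014 0 0; 0.0005 -0.0014 0 0; 0.0005 -0.0014 0 0"
}}

```text
t: 10.3
tcp_pos: [0.529, 0.0884, 0.0307]
orientation: [-1.853, -2.532, -0.003]
contact_force: [-8.1, 23.2, 6.2]
opening: 0.0002
```

{"name": "arm_command", "arguments": {
  "steps": "-0.003 0.01 0 0; -0.009 0.03 0 0; -0.012 0.04 0.02 0; -0.012 0.04 0.06 0; -0.012 0.06 0.1 0; -0.012 0.1 0.14 0; -0.012 0.14 0.16 0; -0.03 0.18 0.18 0; -0.05 0.22 0.18 0; -0.07 0.26 0.18 0; -0.09 0.3 0.18 0; -0.09 0.3 0.18 0"
}}

```text
t: 11.5
tcp_pos: [0.4373, 0.39, 0.2107]
orientation: [-1.85, -2.538, -0.001]
contact_force: [0.6, -0.9, 0.5]
opening: 0.0
```

Run:
```python
from h import *
import pickle
c=camera("top"); pickle.dump(c,open("t6.pkl","wb")); crop(c,230,160,380,270,5,"pics/top6.png");print(sense()["contact_force"],sense()["tcp_pos"])
d=pickle.load(open("top.pkl","rb"))
y=np.array([-.30577,.9521,0]);x=np.array([.9521,.30577,0]);o=np.array([.5582,-.00156,0])
P=np.array([at_d(c,u,v) for v in range(160,270) for u in range(230,380)])-o
l=np.c_[P@x,P@y,P[:,2]]*1e3
m=(abs(l[:,0])<28)&(l[:,1]>60)&(l[:,1]<140)&(l[:,2]>38)&(l[:,2]<60);q=l[m];print(len(q),q.mean(0),q.min(0),q.max(0))
```

```text
[ 0.24505849 -0.31315945  0.13337861] [0.43851905 0.38804107 0.21060787]
87 [-0.10547016 75.98395313 46.12534874] [-21.25213613  62.04678533  38.23738112] [21.92105652 81.95819257 52.7122874 ]
```

View pics/top6.png

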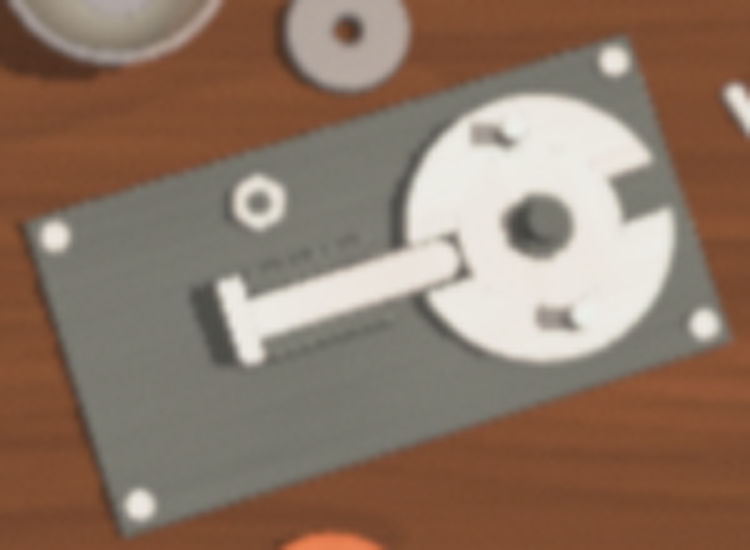

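The top view shows the nose in the slot at (455,255) and the end plate at (242,320), centred at y of about 76 mm. That puts its outer face at 82 mm, which is fully home. The nut, wheels and bowl are unmoved and the arm is clear.

```bash
python3 -c "
from station import close_job; print(close_job())"
```

```text
the job is handed in; nothing more can be done
None
```

The spindle is locked: a slot faces the bar, and the bar is pushed fully home in it. I handed the job in at about 11.5 s of the 45 s allowed.

- **Disc:** I turned it about 43–44° clockwise by twisting both pegs gently with the open fingers. It ended about 1–2° off true by two measurements (1.1° and 1.8°), which the rounded nose accepted.
- **Bar:** I pushed it along its guide with closed fingers until it stopped. A further push to about 25 N moved it no more, so the stop is solid.
- **Last checks:** The final picture put the outer face of the end plate at y ≈ 82 mm, as specified for fully home, with the nose in the slot. The nut, small wheel, bowl and base plate looked unmoved in that picture. I did not re-check the bottle, the wood block, the spanner or the look-alike bars in it. The arm was clear, with contact force near zero.
- **Cut short:** The first long move ended early because of the speed limit. It stopped clear of everything, and I corrected it before lowering the gripper.

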